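# Draw the reel-rack spindle to free the empty reel

### The arm

A 6-joint arm with a two-finger parallel gripper is mounted at the origin on the work surface. World frame = base frame: x ahead of the robot, y to its left, z up, the work surface at z = 0. Lengths are in m, angles in rad, forces in N, time in s.
With the tool pointing down it reaches from about 0.35 to 0.775 m from the base axis. Payload 7.3 kg.
Tool frame: the origin (TCP) lies at the very end of the fingers, on their centre line; the grasp point (between the pads) lies 19 mm behind it; x points along the fingers, y is the direction in which the jaws open and shut, and the axes are right-handed (so a half turn about x gives the same grasp; the last joint's range is limited). The gripper opens to 92 mm and grips with 3 to 60 N. Pads are 19 mm wide; open, the fingers measure 130 mm over their backs; the gripper's body (75 mm by 190 mm) begins 47 mm behind the grasp point.
Start: joints at [-1.391, 0.342, 1.524, -0, 1.275, -0.146], TCP at [0.168, -0.497, 0.227] pointing down, gripper open.
Joint ranges: [-2.53, 2.53], [-0.77, 2.02], [0.04, 2.7], [-1, 4.14], [0.28, 2.66], [-3.11, 3.11]. Speed limits (rad/s): [2.57, 2.57, 3.14, 3.14, 3.14, 3.14].

### API

Orientations are given as [roll, pitch, yaw] about the fixed x, y, z axes, in that order (R = Rz(yaw) Ry(pitch) Rx(roll)).
In Python, from cell import robot gives the robot as it stands.
- The arm moves only by the tool play_rows, never from a script. Its argument "moves" is a list that holds one entry, the list of rows, each a list of 5 numbers: the shift along the tool's x, y, z in m, then the turn about the tool's x in degrees, then the opening, from -1 (shut) to 1 (fully open), so that 0 is half open. A call has exactly 10 rows; each row shifts and turns the pose as measured when the row begins, along the tool's axes as they then stand; what a row does not reach is not made up. A row lasts 1/10 s, in which the tool goes at most 50 mm and 8.59 degrees, less where a joint would pass 70% of its speed; a pose out of reach is approached as far as the arm can. A call with a gripper value outside its range is refused whole. The fingers move at their own pace and stop on an object; "grip_force" is the grip in N (left out, the last holds). Time passes only in rows, so rows that do not move let the fingers close, or fill a call up. It gives the time, the measured TCP pose, the force and the opening at its end, in the units of the state.
- robot.observe(): the state, without advancing time (a new reading comes with each control period).
- robot.read_camera(name): name is "side" or "top"; returns the picture (480x640x3 uint8, red, green, blue); there is no depth.
- robot.get_calibration(name): a dict with "mtx" (3x3 intrinsics, pixels), "view" (4x4, takes a point from world to camera coordinates). Camera axes: x right, y up, looking along -z (the intrinsics and any distortion apply to the point x, -y, -z); pixel columns grow to the right and rows downward; lengths in m; the calibration is good to about 2 mm. A picture is of the moment at which its call begins. get_calibration takes no time and is no camera call.
- robot.hand_in(): hands the job in, once; it reports no verdict.
Trained networks look in the newest picture that a camera, given by its name, has taken for a name from the list of things; names that differ only in an ending like _2 or _b are one class to them, and where a whole thing is asked for, a point or a joint stands for the part that bears it (a point fixed in the world has none). Each returns a list of dicts, best first, with "score" (0 to 1); they miss things now and then, are a little off and sometimes report something else, mostly with a low value. They report only what shows in the picture. A call takes as long as a camera call.
- robot.spot_in(camera, label): "point" ([column, row] in pixels, amid what is visible of it).
The state is a dict: "time": time; "qpos": joint angles; "qvel": joint speeds; "joint_efforts": joint torques, N m; "tool_pos": TCP position; "tool_rot": TCP orientation; "contact_force": force on the tool from outside, world axes, zero at the start; "torque": the same for the moment, N m; "opening": finger opening in m.
Only numpy, scipy, OpenCV 4.12 (cv2) and the standard library are available. Lean on these libraries where they do the work, as an engineer would, in place of code of your own. Each camera call takes 0.05 s, during which the arm holds its last target.

### The job

One reel in the wire-reel rack has run empty and must come off, but the green basket of hose clips is parked right in front of the spindle's orange grip: first hang the basket by its handle across both prongs of the hook stand, without tipping it over, and let go of it. Then take the orange grip and draw the spindle out of its bush, straight and without forcing it sideways, just until the empty white reel is off it, while every full reel between the empty one and the grip stays on the spindle (a full one beyond the empty reel may come off too). Finish while still holding the spindle there, so that the empty reel can be swapped, and leave the other things on the bench alone.

Things in the scene. Friction and masses are not known exactly. Their poses are not given: they have to be found in the camera images.
- rack: Grey steel reel rack fixed to the bench; cheeks 100 mm wide, 108 high. Origin: centre of its underside; own y runs along the spindle towards the grip, z up. Spindle axis at x = 0, 75 mm up. Three bays, centres y = -52, 0, +52 mm, parted by thin forks; two tie bars under the reels catch a reel that is off the spindle. Far bush from y = -78 to -94 mm, 18 mm bore
- spindle: Loose 16 mm steel rod, 0.2 to 0.4 kg, through both bushes and all reels; draws out along the rack's +y with light friction (some N), no spring. Origin: on its axis at the inner face of a 28 mm collar; own y runs towards the grip. Orange grip sleeve, 24 mm diameter, from y = +6 to +86 mm, then a 28 mm end rim to +90; bare rod from 0 to -214 mm
- guide_bush (a point): Centre of the outer mouth of the black guide bush on the rack's grip side, on the bore's axis: 114 mm along the rack's y from its origin, 75 mm up. Bore 18 mm, 36 mm long (back to y = +78 mm). At the start the spindle's collar stands 2 to 8 mm off this mouth
- spindle_grip (a point): Middle of the orange grip sleeve on the spindle's axis, 46 mm from the spindle's origin; 74 mm above the bench
- spindle_tip (a point): Inner (far) end of the spindle, on its axis, with a 12 mm taper; 214 mm from the spindle's origin
- reel_empty: Empty white reel with a bare hub, 60 g, hanging on the spindle in the bay farthest from the grip or the middle one. Origin: its centre; own y along the spindle towards the grip. 84 mm diameter, 44 mm wide (faces at y = -22 and +22 mm), bore 20 mm. Once the spindle's tip has passed its face on the grip side it drops about 6 mm onto the tie bars
- reel_blue: Reel full of blue wire, same shape and frame as the empty one, 0.25 to 0.5 kg, in the other of those two bays
- reel_red: Reel full of red wire, same shape and frame, 0.25 to 0.5 kg, always in the bay next to the grip
- basket: Green steel basket of hose clips, about 0.3 kg, on the bench in line with the spindle, beyond its grip. Origin: centre of its underside. 100 mm along its x, 150 mm along its y, rim 75 mm high. Over its middle a rigid handle: a straight level bar, 10 mm thick, along its y, axis 135 mm above the underside, uprights at y = -71 and +71 mm
- basket_handle (a point): Middle of the handle's bar, on its axis
- hook: Hook stand fixed to the bench: dark foot, red post 25 mm square, 235 mm high, and two level prongs 8 mm thick at y = -35 and +35 mm that point along its own -x. Origin: on the bench under the post. Prongs run from x = -16 to -118 mm, axes 215 mm up, then turn up to tips at x = -130 mm, tops 239 mm up. Fingers fit between the prongs; the bar goes across both
- hook_seat (a point): Point midway between the two prongs, on the level of their upper side (219 mm above the bench), 80 mm from the post's axis: a hung bar lies over it, its axis 5 mm higher
- new_reel: Full yellow reel lying flat, 84 mm diameter, 44 mm high; stays where it is. Origin: centre of its underside
- spray_can: Blue and white spray can, 64 mm diameter, 196 mm high, standing; stays where it is. Origin: centre of its underside
- tape_roll: Green roll of tape lying flat, 70 mm diameter, 19 mm high; stays where it is. Origin: centre of its underside

How it is judged:
On the way, in this order (a step that is already met when the one before it is completed fails the run):
1. the basket hangs by its handle on both prongs, let go (contact force between basket and hook above 1 N and x of basket_handle in the frame of hook between -0.128 and -0.02 m and y of basket_handle in the frame of hook between -0.03 and 0.03 m and z of basket_handle in the frame of hook between 0.215 and 0.232 m and angle between basket's own z axis and vertical below 0.35 rad and contact force between basket and the fingers below 0.3 N and linear speed of basket below 0.05 m/s), for 0.3 s.
2. the spindle's tip has left the empty reel (y of spindle_tip in the frame of reel_empty above 0.0235 m), for 0.2 s.
At the end, for the whole second after the job is handed in: Basket hangs released on both prongs, within 30 mm of their middle, upright to 0.35 rad. Fingers hold the still spindle (over 3 N), in line to 0.07 rad, tip at least 1.5 mm clear of the empty reel. Full reels on the grip side still hang on it, its tip past their middles (all of step 1 and y of spindle_tip in the frame of reel_empty above 0.0235 m and z of reel_empty in the frame of rack below 0.0695 m and contact force between spindle and reel_empty below 0.2 N and z of reel_red in the frame of rack above 0.0695 m and y of spindle_tip in the frame of reel_red below 0 m and (y of reel_empty in the frame of rack above -0.026 m or (z of reel_blue in the frame of rack above 0.0695 m and y of spindle_tip in the frame of reel_blue below 0 m)) and x of reel_empty in the frame of rack between -0.02 and 0.02 m and y of reel_empty in the frame of rack between -0.08 and 0.08 m and x of reel_blue in the frame of rack between -0.02 and 0.02 m and y of reel_blue in the frame of rack between -0.08 and 0.08 m and x of reel_red in the frame of rack between -0.02 and 0.02 m and y of reel_red in the frame of rack between -0.08 and 0.08 m and angle between the y axis of spindle and the y axis of rack, either way round below 0.07 rad and contact force between spindle and the fingers above 3 N and linear speed of spindle below 0.01 m/s); the arm keeps its last pose, push and grip.
It fails at once if the new reel, the spray can or the tape roll is moved more than 25 mm (distance of any of new_reel, spray_can, tape_roll from where it was at the start of the episode above 0.025 m).
It fails at once if the basket is tipped more than 0.8 rad (angle between basket's own z axis and vertical above 0.8 rad).
It fails at once if the spindle is forced against the rack with more than 60 N (contact force between spindle and rack above 60 N).
It also fails if it takes over 64 s, if anything falls off the work surface, if the arm or the gripper's body presses on something with over 40 N, if the wrist force passes 120 N, or if a joint passes its speed limit or range.

## Working session

There is one attempt and no reset: what is moved stays moved. The work goes in short steps, Python scripts to look and compute and a tool call to move; the robot and the scene stay as the last step left them, time stands still between calls to the robot, and variables do not carry over. Pictures are saved under pics/ and viewed, and the job is handed in when it is done.

Besides the shell and the picture viewer there is one more tool, called by a JSON object that holds its "api" and its "payload". play_rows: Moves the arm, as the interface text tells. Its arguments: {"type":"object","properties":{"moves":{"type":"array"},"grip_force":{"type":"number"}},"required":["moves"]}

```bash
mkdir -p pics; ls
python3 - <<'E'
from cell import robot
import cv2,numpy as np
np.set_printoptions(precision=4,suppress=True)
for n in("side","top"):
    im=robot.read_camera(n); cv2.imwrite(f"pics/{n}0.png",im[:,:,::-1])
    c=robot.get_calibration(n); print(n,c)
    for l in ["rack","guide_bush","spindle_grip","reel_empty","reel_blue","reel_red","basket","basket_handle","hook","hook_seat","new_reel","spray_can","tape_roll"]:
        try:print(l,[(np.round(d["point"],1).tolist(),round(d["score"],2)) for d in robot.spot_in(n,l)[:2]])
        except Exception as e: print(l,e)
print(robot.observe())
E
```

```text
pics
side {'mtx': array([[550.9593,   0.    , 321.8697],
       [  0.    , 550.9593, 234.5191],
       [  0.    ,   0.    ,   1.    ]]), 'view': array([[-0.9747, -0.2235, -0.0018,  0.5908],
       [ 0.1265, -0.5585,  0.8198, -0.1478],
       [-0.1843,  0.7988,  0.5727, -1.1845],
       [ 0.    ,  0.    ,  0.    ,  1.    ]])}
rack [([347.5, 226.2], 0.63)]
guide_bush [([351.9, 230.3], 0.82)]
spindle_grip [([352.0, 247.1], 0.7)]
reel_empty [([356.0, 184.5], 0.66)]
reel_blue [([350.7, 198.7], 0.58)]
reel_red []
basket [([355.8, 310.7], 0.67), ([275.2, 434.4], 0.47)]
basket_handle [([360.0, 313.0], 0.61)]
hook [([272.7, 435.4], 0.87)]
hook_seat [([277.4, 434.3], 0.94)]
new_reel [([285.0, 238.4], 0.72), ([355.0, 247.2], 0.68)]
spray_can [([228.7, 265.2], 0.87)]
tape_roll [([431.4, 230.6], 0.83), ([353.5, 186.1], 0.4)]
top {'mtx': array([[557.4586,   0.    , 314.4695],
       [  0.    , 557.4586, 236.5022],
       [  0.    ,   0.    ,   1.    ]]), 'view': array([[-0.024 , -0.9997, -0.0096,  0.1142],
       [ 0.9982, -0.0245,  0.0556, -0.5946],
       [-0.0558, -0.0083,  0.9984, -1.283 ],
  
[... 420 characters left out ...]
63)]
hook_seat [([152.3, 250.3], 0.7), ([279.2, 283.5], 0.17)]
new_reel [([381.8, 186.2], 0.97), ([350.5, 264.7], 0.52)]
spray_can [([289.1, 155.7], 0.75), ([420.5, 267.2], 0.54)]
tape_roll [([445.6, 333.4], 0.64), ([382.5, 184.8], 0.6)]
{'time': 1.4, 'qpos': array([-1.391 ,  0.342 ,  1.5241,  0.    ,  1.2754, -0.146 ]), 'qvel': array([0.0004, 0.001 , 0.0003, 0.0012, 0.0012, 0.0003]), 'joint_efforts': array([ -0.0002, -43.1129, -24.448 ,   0.0718,   0.0481,   0.    ]), 'tool_pos': array([ 0.1681, -0.4974,  0.2267]), 'tool_rot': array([ 1.479 ,  1.5707, -1.3368]), 'contact_force': array([-0.0865,  0.5295,  0.2353]), 'torque': array([ 0.0254,  0.0597, -0.0354]), 'opening': 0.09190132303748316}
```

View pics/side0.png

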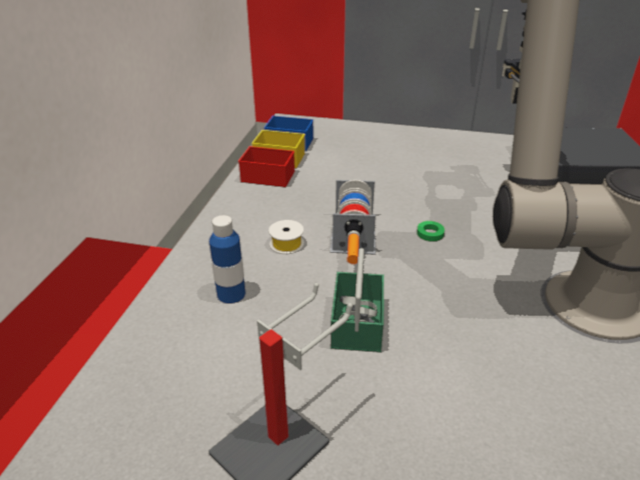

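View pics/top0.png

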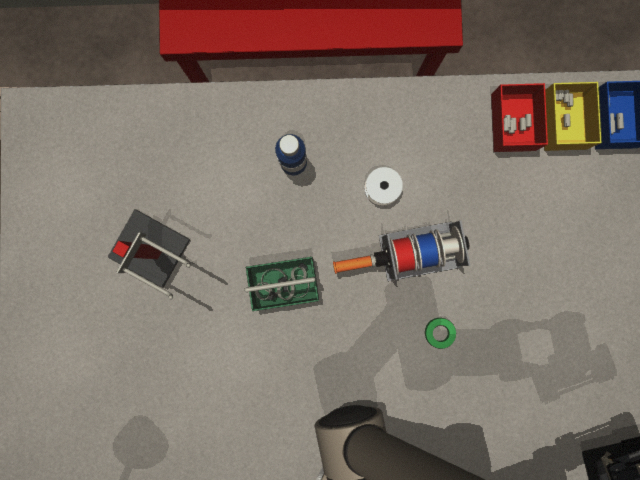

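Run:
```python
import cv2
a=cv2.imread("pics/top0.png");cv2.imwrite("pics/top0z.png",cv2.resize(a[170:370,110:510],None,fx=2,fy=2,interpolation=cv2.INTER_CUBIC))
a=cv2.imread("pics/side0.png");cv2.imwrite("pics/side0z.png",cv2.resize(a[150:480,200:460],None,fx=1.8,fy=1.8,interpolation=cv2.INTER_CUBIC))
```

```text
(no output)
```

View pics/top0z.png

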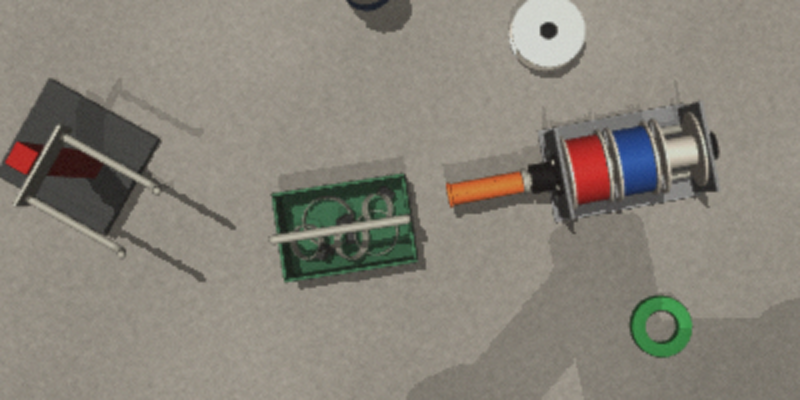

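View pics/side0z.png

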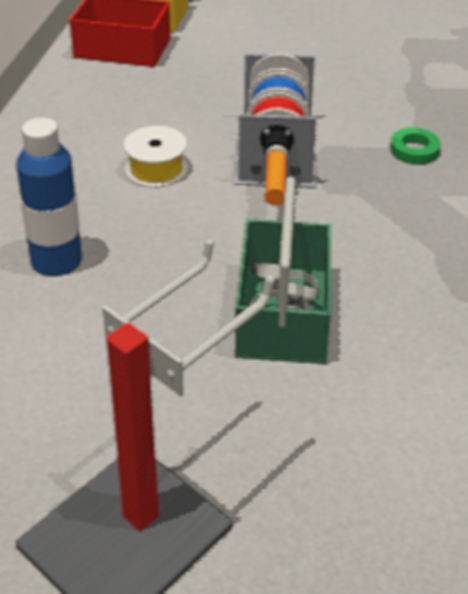

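Side view: basket (358,312) between the orange grip (352,247) and the red hook post (273,390). Top view, grip to far end: red, blue, then the empty white reel in the far bay. So the tip must end between the empty reel's face and blue's middle.

```bash
cat > h.py <<'E'
from cell import robot
import numpy as np, cv2
from scipy.spatial.transform import Rotation as Rn
np.set_printoptions(precision=4,suppress=True)
def ray(n,uv):
    c=robot.get_calibration(n);V=c["view"];R=V[:3,:3];t=V[:3,3];K=c["mtx"]
    d=np.linalg.inv(K)@[uv[0],uv[1],1.];d=np.array([d[0],-d[1],-d[2]])
    return -R.T@t,R.T@d
def atz(n,uv,z):
    o,d=ray(n,uv);return o+d*(z-o[2])/d[2]
def tri(a,b):
    (o1,d1),(o2,d2)=ray("top",a),ray("side",b)
    A=np.c_[d1,-d2];s=np.linalg.lstsq(A,o2-o1,rcond=None)[0]
    p,q=o1+d1*s[0],o2+d2*s[1];return (p+q)/2,np.linalg.norm(p-q)
def proj(n,p):
    c=robot.get_calibration(n);V=c["view"];q=V[:3,:3]@p+V[:3,3];K=c["mtx"]
    return np.array([K[0,0]*q[0]/-q[2]+K[0,2],K[1,1]*-q[1]/-q[2]+K[1,2]])
def tool():
    s=robot.observe();R=Rn.from_euler("xyz",s["tool_rot"]).as_matrix();return s,np.array(s["tool_pos"]),R
E
python3 - <<'E'
from h import *
z=lambda u,v:(u/2+110,v/2+170)
zs=lambda u,v:(u/1.8+200,v/1.8+150)
print("bar",atz("top",z(271,239),.135),atz("top",z(410,219),.135))
print("tri bar farend",tri(z(410,219),zs(290,180)),"near",tri(z(271,239),zs(283,325)))
print("handle spot",atz("top",(280.4,282.8),.135))
bs=[atz("top",z(*p),.075) for p in[(272,194),(406,174),(417,261),(286,281)]];print("rim corners",bs,np.mean(bs,0))
print("prongs tips",atz("top",z(157,190),.236),atz("top",z(122,253),.236)," roots",atz("top",z(65,136),.215),atz("top",z(30,201),.215))
print("post top",atz("top",z(22,158),.235))
print("tri tips",tri(z(157,190),zs(210,247)),tri(z(122,253),zs(272,287)))
print("grip spot",atz("top",(352,263.2),.074),"rim",atz("top",z(451,194),.074),"collar",atz("top",z(527,181),.074), "farend",atz("top",z(714,146),.075))
print("grip tri",tri((352,263.2),(352,247.1)))
for n,p in [("new",(381.8,186.2)),("can",(289,155)),("tape",(445,333))]: print(n,atz("top",p,.02 if n!="can" else .1))
s,p,R=tool();print(R)
E
```

```text
bar [0.4822 0.2471 0.135 ] [0.4997 0.0999 0.135 ]
tri bar farend (array([0.5004, 0.1   , 0.1328]), np.float64(0.001420497485141938)) near (array([0.4794, 0.2569, 0.0619]), np.float64(0.0003045470115243951))
handle spot [0.4945 0.1731 0.135 ]
rim corners [array([0.5298, 0.2532, 0.075 ]), array([0.5484, 0.1037, 0.075 ]), array([0.4519, 0.0938, 0.075 ]), array([0.4333, 0.2393, 0.075 ])] [0.4909 0.1725 0.075 ]
prongs tips [0.5357 0.3433 0.236 ] [0.4757 0.3779 0.236 ]  roots [0.5916 0.439  0.215 ] [0.5281 0.4741 0.215 ]
post top [0.5699 0.4747 0.235 ]
tri tips (array([0.5355, 0.3446, 0.2303]), np.float64(0.0005386483812588427)) (array([0.4742, 0.3801, 0.2271]), np.float64(0.002348737780873485))
grip spot [0.5326 0.0173 0.074 ] rim [0.525  0.0542 0.074 ] collar [ 0.5374 -0.0306  0.074 ] farend [ 0.5712 -0.239   0.075 ]
grip tri (array([0.5329, 0.0175, 0.0759]), np.float64(0.0006967056207990075))
new [ 0.7109 -0.0603  0.02  ]
can [0.7737 0.1509 0.1   ]
tape [ 0.3675 -0.195   0.02  ]
[[ 0.      0.32   -0.9474]
 [-0.0001 -0.9474 -0.32  ]
 [-1.      0.0001  0.    ]]
```

```bash
cat > plan.py <<'E'
# usage: plan.py "x,y,z,yawdeg(tool y),n" ...   prints rows in the tool frame from the measured pose
import sys
from h import *
s,p,R=tool();yaw=np.arctan2(R[1,1],R[0,1]);p=p.copy()
print("now",p,round(np.degrees(yaw),2),"open",round(s["opening"],4),"F",s["contact_force"],"t",s["time"])
for a in sys.argv[1:]:
    x,y,z,w,n=map(float,a.split(","));n=int(n)
    dp=(np.array([x,y,z])-p)/n;dw=(np.radians(w)-yaw);dw=(dw+np.pi)%(2*np.pi)-np.pi;dw/=n
    for i in range(n):
        Y=np.array([np.cos(yaw),np.sin(yaw),0]);X=np.array([0,0,-1.]);Z=np.cross(X,Y)
        print([round(float(v),4) for v in(dp@X,dp@Y,dp@Z)]+[round(-np.degrees(dw),2)])
        p=p+dp;yaw+=dw
    print("->",p,np.degrees(yaw))
E
python3 plan.py 0.46,-0.2,0.227,-33,10
```

```text
now [ 0.1681 -0.4974  0.2267] -71.33 open 0.0919 F [-0.0865  0.5295  0.2353] t 1.4
[-0.0, -0.0188, -0.0372, np.float64(-3.83)]
[-0.0, -0.0163, -0.0384, np.float64(-3.83)]
[-0.0, -0.0137, -0.0394, np.float64(-3.83)]
[-0.0, -0.011, -0.0402, np.float64(-3.83)]
[-0.0, -0.0083, -0.0408, np.float64(-3.83)]
[-0.0, -0.0056, -0.0413, np.float64(-3.83)]
[-0.0, -0.0028, -0.0416, np.float64(-3.83)]
[-0.0, -0.0, -0.0417, np.float64(-3.83)]
[-0.0, 0.0028, -0.0416, np.float64(-3.83)]
[-0.0, 0.0055, -0.0413, np.float64(-3.83)]
-> [ 0.46  -0.2    0.227] -33.0
```

{"api": "play_rows", "payload": {"moves": [[[0, -0.019, -0.037, -3.8, 1], [0, -0.016, -0.038, -3.8, 1], [0, -0.014, -0.039, -3.8, 1], [0, -0.011, -0.04, -3.8, 1], [0, -0.008, -0.041, -3.8, 1], [0, -0.006, -0.041, -3.8, 1], [0, -0.003, -0.042, -3.8, 1], [0, 0, -0.042, -3.8, 1], [0, 0.003, -0.042, -3.8, 1], [0, 0.006, -0.041, -3.8, 1]]], "grip_force": 30}}

```text
time: 2.4
tool_pos: [0.4656, -0.1918, 0.2267]
tool_rot: [0.997, 1.566, -1.14]
contact_force: [-0.3, -0.9, 0.3]
opening: 0.0915
```

```bash
python3 plan.py 0.491,0.1735,0.227,6.8,10
```

```text
now [ 0.4656 -0.1918  0.2267] -32.43 open 0.0915 F [-0.3043 -0.8895  0.3132] t 2.4
[-0.0, -0.0174, -0.0322, np.float64(-3.92)]
[-0.0, -0.0152, -0.0333, np.float64(-3.92)]
[-0.0, -0.0129, -0.0343, np.float64(-3.92)]
[-0.0, -0.0105, -0.0351, np.float64(-3.92)]
[-0.0, -0.0081, -0.0357, np.float64(-3.92)]
[-0.0, -0.0056, -0.0362, np.float64(-3.92)]
[-0.0, -0.0031, -0.0365, np.float64(-3.92)]
[-0.0, -0.0006, -0.0366, np.float64(-3.92)]
[-0.0, 0.0019, -0.0366, np.float64(-3.92)]
[-0.0, 0.0044, -0.0364, np.float64(-3.92)]
-> [0.491  0.1735 0.227 ] 6.799999999999987
```

{"api": "play_rows", "payload": {"moves": [[[0, -0.017, -0.032, -3.9, 1], [0, -0.015, -0.033, -3.9, 1], [0, -0.013, -0.034, -3.9, 1], [0, -0.011, -0.035, -3.9, 1], [0, -0.008, -0.036, -3.9, 1], [0, -0.006, -0.036, -3.9, 1], [0, -0.003, -0.036, -3.9, 1], [0, -0.001, -0.036, -3.9, 1], [0, 0.002, -0.036, -3.9, 1], [0, 0.004, -0.034, -3.9, 1]]]}}

```text
time: 3.4
tool_pos: [0.4883, 0.1842, 0.2254]
tool_rot: [0.784, 1.563, -0.642]
contact_force: [0.8, -0.3, 0.0]
opening: 0.0915
```

```bash
python3 plan.py 0.491,0.1735,0.116,6.8,6
```

```text
now [0.4883 0.1842 0.2254] 8.32 open 0.0915 F [ 0.7896 -0.2714  0.0395] t 3.4
[0.0182, 0.0002, 0.0018, np.float64(0.25)]
[0.0182, 0.0002, 0.0018, np.float64(0.25)]
[0.0182, 0.0002, 0.0018, np.float64(0.25)]
[0.0182, 0.0002, 0.0018, np.float64(0.25)]
[0.0182, 0.0002, 0.0018, np.float64(0.25)]
[0.0182, 0.0002, 0.0018, np.float64(0.25)]
-> [0.491  0.1735 0.116 ] 6.8
```

{"api": "play_rows", "payload": {"moves": [[[0.01, 0, 0.004, 0.5, 1], [0.015, 0, 0.003, 0.5, 1], [0.018, 0, 0.003, 0.3, 1], [0.018, 0, 0, 0, 1], [0.018, 0, 0, 0, 1], [0.018, 0, 0, 0, 1], [0.008, 0, 0, 0, 1], [0, 0, 0, 0, 1], [0, 0, 0, 0, 1], [0, 0, 0, 0, 1]]]}}

```text
time: 4.4
tool_pos: [0.4908, 0.1737, 0.1165]
tool_rot: [0.891, 1.561, -0.557]
contact_force: [-0.1, -0.7, 0.3]
opening: 0.0917
```

```bash
python3 - <<'E'
from h import *
for n in("side","top"):
    im=robot.read_camera(n); cv2.imwrite(f"pics/{n}1.png",cv2.resize(im[(200 if n=="side" else 220):(360 if n=="side" else 330),200:420,::-1],None,fx=3,fy=3))
E
python3 plan.py 0.491,0.1735,0.116,6.8,3
```

```text
now [0.4909 0.1738 0.1166] 7.05 open 0.0917 F [0.4703 0.2079 0.2729] t 4.5
[0.0002, 0.0, 0.0001, np.float64(0.08)]
[0.0002, 0.0, 0.0001, np.float64(0.08)]
[0.0002, 0.0, 0.0001, np.float64(0.08)]
-> [0.491  0.1735 0.116 ] 6.799999999999996
```

View pics/side1.png

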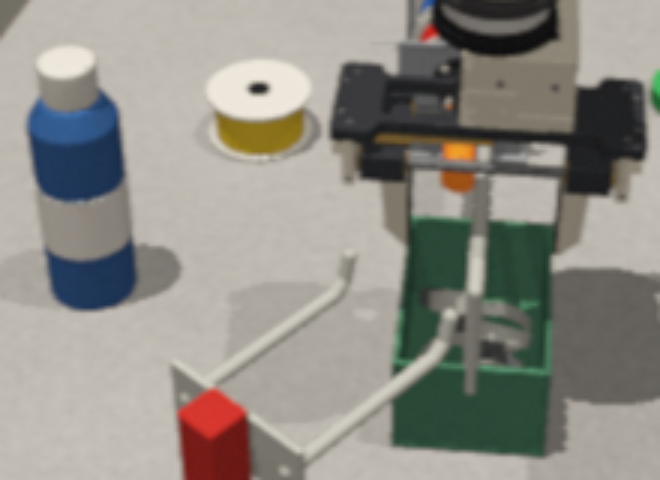

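View pics/top1.png

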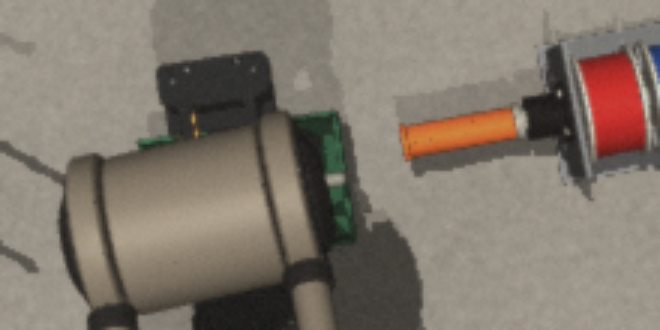

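The bar lies between the fingers (side crop, bar near column 480, fingers at 400 and 570). I'll close and then lift.

{"api": "play_rows", "payload": {"moves": [[[0, 0, 0, 0, -1], [0, 0, 0, 0, -1], [0, 0, 0, 0, -1], [0, 0, 0, 0, -1], [0, 0, 0, 0, -1], [0, 0, 0, 0, -1], [0, 0, 0, 0, -1], [0, 0, 0, 0, -1], [0, 0, 0, 0, -1], [0, 0, 0, 0, -1]]], "grip_force": 45}}

```text
time: 5.5
tool_pos: [0.4915, 0.1742, 0.118]
tool_rot: [1.08, 1.559, -0.367]
contact_force: [-0.7, 0.4, 0.1]
opening: 0.0163
```

```bash
python3 plan.py
```

```text
now [0.4915 0.1742 0.118 ] 7.08 open 0.0163 F [-0.7464  0.3611  0.1077] t 5.5
```

{"api": "play_rows", "payload": {"moves": [[[0.001, 0, 0, 0, -1], [0, 0, 0, 0, -1], [0, 0, 0, 0, -1], [0, 0, 0, 0, -1], [-0.003, 0, 0, 0, -1], [-0.006, 0, 0, 0, -1], [-0.01, 0, 0, 0, -1], [-0.012, 0, 0, 0, -1], [-0.015, 0, 0, 0, -1], [-0.015, 0, 0, 0, -1]]]}}

```text
time: 6.5
tool_pos: [0.4887, 0.174, 0.1796]
tool_rot: [0.538, 1.564, -0.909]
contact_force: [-0.7, 0.1, -2.5]
opening: 0.0087
```

```bash
python3 plan.py 0.474,0.224,0.24,33,10
```

```text
now [0.4887 0.174  0.1796] 7.08 open 0.0087 F [-0.6899  0.1318 -2.4588] t 6.5
[-0.006, -0.0008, -0.0051, np.float64(-2.59)]
[-0.006, -0.0006, -0.0052, np.float64(-2.59)]
[-0.006, -0.0004, -0.0052, np.float64(-2.59)]
[-0.006, -0.0001, -0.0052, np.float64(-2.59)]
[-0.006, 0.0001, -0.0052, np.float64(-2.59)]
[-0.006, 0.0003, -0.0052, np.float64(-2.59)]
[-0.006, 0.0006, -0.0052, np.float64(-2.59)]
[-0.006, 0.0008, -0.0051, np.float64(-2.59)]
[-0.006, 0.001, -0.0051, np.float64(-2.59)]
[-0.006, 0.0013, -0.0051, np.float64(-2.59)]
-> [0.474 0.224 0.24 ] 33.0
```

{"api": "play_rows", "payload": {"moves": [[[-0.009, -0.001, -0.004, -2, -1], [-0.007, -0.001, -0.005, -2.5, -1], [-0.006, 0, -0.005, -2.6, -1], [-0.006, 0, -0.005, -2.6, -1], [-0.006, 0, -0.005, -2.6, -1], [-0.006, 0, -0.005, -2.6, -1], [-0.006, 0.001, -0.005, -2.6, -1], [-0.006, 0.001, -0.005, -2.6, -1], [-0.004, 0.001, -0.005, -2.6, -1], [-0.003, 0.001, -0.005, -2.6, -1]]]}}

```text
time: 7.5
tool_pos: [0.4715, 0.2253, 0.2465]
tool_rot: [0.433, 1.563, -0.539]
contact_force: [0.2, -1.2, -2.9]
opening: 0.0087
```

```bash
python3 plan.py 0.4562,0.2743,0.245,60.3,8
```

```text
now [0.4715 0.2253 0.2465] 34.27 open 0.0087 F [ 0.193  -1.224  -2.8703] t 7.5
[0.0002, 0.0019, -0.0061, np.float64(-3.25)]
[0.0002, 0.0022, -0.006, np.float64(-3.25)]
[0.0002, 0.0026, -0.0059, np.float64(-3.25)]
[0.0002, 0.0029, -0.0057, np.float64(-3.25)]
[0.0002, 0.0032, -0.0056, np.float64(-3.25)]
[0.0002, 0.0035, -0.0054, np.float64(-3.25)]
[0.0002, 0.0038, -0.0052, np.float64(-3.25)]
[0.0002, 0.0041, -0.0049, np.float64(-3.25)]
-> [0.4562 0.2743 0.245 ] 60.29999999999999
```

{"api": "play_rows", "payload": {"moves": [[[0.001, 0.002, -0.006, -3, -1], [0.001, 0.002, -0.006, -3.2, -1], [0.001, 0.003, -0.006, -3.2, -1], [0.001, 0.003, -0.006, -3.2, -1], [0.001, 0.003, -0.006, -3.2, -1], [0.001, 0.003, -0.005, -3.2, -1], [0.001, 0.004, -0.005, -3.2, -1], [0.001, 0.004, -0.004, -2.5, -1], [0, 0, 0, 0, -1], [0, 0, 0, 0, -1]]]}}

```text
time: 8.5
tool_pos: [0.4521, 0.2779, 0.2413]
tool_rot: [-0.089, 1.564, -0.594]
contact_force: [-0.0, 0.9, -2.3]
opening: 0.0087
```

```bash
python3 - <<'E'
from h import *
for n in("side","top"):
    im=robot.read_camera(n); cv2.imwrite(f"pics/{n}2.png",cv2.resize(im[(200 if n=="side" else 180):(480 if n=="side" else 380),80:420,::-1],None,fx=2,fy=2))
E
python3 plan.py 0.5305,0.4046,0.238,60.3,18
```

```text
now [0.4522 0.2778 0.2412] 61.0 open 0.0088 F [ 0.5773 -0.748  -1.8163] t 8.6
[0.0002, 0.0083, 0.0004, np.float64(0.04)]
[0.0002, 0.0083, 0.0004, np.float64(0.04)]
[0.0002, 0.0083, 0.0004, np.float64(0.04)]
[0.0002, 0.0083, 0.0004, np.float64(0.04)]
[0.0002, 0.0083, 0.0004, np.float64(0.04)]
[0.0002, 0.0083, 0.0004, np.float64(0.04)]
[0.0002, 0.0083, 0.0004, np.float64(0.04)]
[0.0002, 0.0083, 0.0003, np.float64(0.04)]
[0.0002, 0.0083, 0.0003, np.float64(0.04)]
[0.0002, 0.0083, 0.0003, np.float64(0.04)]
[0.0002, 0.0083, 0.0003, np.float64(0.04)]
[0.0002, 0.0083, 0.0003, np.float64(0.04)]
[0.0002, 0.0083, 0.0003, np.float64(0.04)]
[0.0002, 0.0083, 0.0003, np.float64(0.04)]
[0.0002, 0.0083, 0.0003, np.float64(0.04)]
[0.0002, 0.0083, 0.0003, np.float64(0.04)]
[0.0002, 0.0083, 0.0003, np.float64(0.04)]
[0.0002, 0.0083, 0.0003, np.float64(0.04)]
-> [0.5305 0.4046 0.238 ] 60.300000000000004
```

View pics/side2.png

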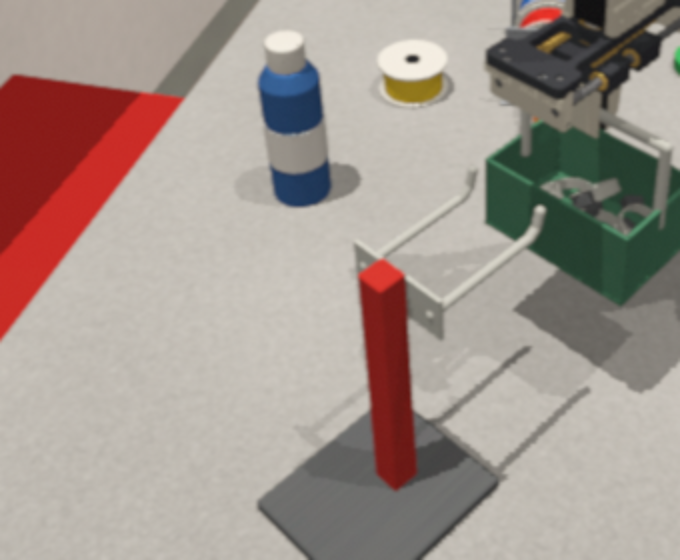

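View pics/top2.png

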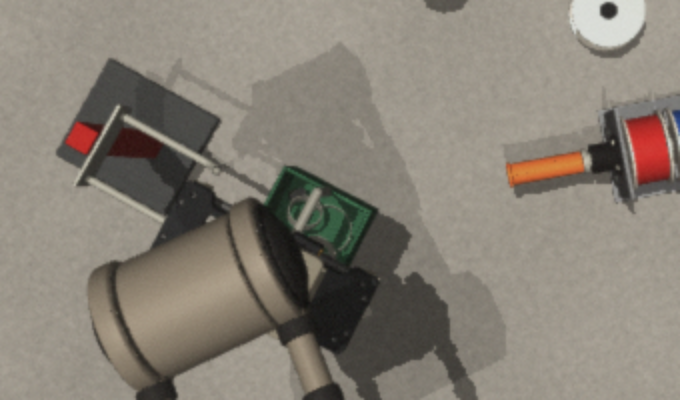

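Basket hangs level from the gripper and parallel to the hook plate, with the prong tips (side crop 472,175 and 540,212) ahead of it. Moving in along the prongs.

{"api": "play_rows", "payload": {"moves": [[[0, 0.004, 0.001, 0, -1], [0, 0.006, 0.001, 0.2, -1], [0, 0.008, 0.001, 0.2, -1], [0, 0.008, 0, 0, -1], [0, 0.008, 0, 0, -1], [0, 0.008, 0, 0, -1], [0, 0.008, 0.001, 0, -1], [0, 0.008, 0, 0, -1], [0, 0.008, 0, 0, -1], [0, 0.008, 0, 0, -1]]]}}

```text
time: 9.6
tool_pos: [0.4959, 0.3451, 0.241]
tool_rot: [-0.07, 1.564, -0.586]
contact_force: [0.5, -0.5, -1.9]
opening: 0.0086
```

```bash
python3 plan.py 0.5305,0.4046,0.239,60.3,8|cut -c1-90
```

```text
now [0.4959 0.3451 0.241 ] 60.44 open 0.0086 F [ 0.5161 -0.5295 -1.8542] t 9.6
[0.0003, 0.0086, 0.0001, np.float64(0.02)]
[0.0003, 0.0086, 0.0001, np.float64(0.02)]
[0.0003, 0.0086, 0.0001, np.float64(0.02)]
[0.0003, 0.0086, 0.0001, np.float64(0.02)]
[0.0003, 0.0086, 0.0001, np.float64(0.02)]
[0.0003, 0.0086, 0.0001, np.float64(0.02)]
[0.0003, 0.0086, 0.0001, np.float64(0.02)]
[0.0003, 0.0086, 0.0001, np.float64(0.02)]
-> [0.5305 0.4046 0.239 ] 60.29999999999999
```

{"api": "play_rows", "payload": {"moves": [[[0, 0.009, 0, 0, -1], [0, 0.009, 0, 0, -1], [0, 0.009, 0, 0, -1], [0, 0.009, 0, 0, -1], [0, 0.009, 0, 0, -1], [0, 0.009, 0, 0, -1], [0, 0.007, 0, 0, -1], [0, 0.004, 0, 0, -1], [0, 0, 0, 0, -1], [0, 0, 0, 0, -1]]]}}

```text
time: 10.6
tool_pos: [0.531, 0.4079, 0.2397]
tool_rot: [-0.24, 1.565, -0.755]
contact_force: [-0.0, 0.8, -2.6]
opening: 0.0087
```

```bash
python3 - <<'E'
from h import *
for n in("side","top"):
    im=robot.read_camera(n); cv2.imwrite(f"pics/{n}3.png",cv2.resize(im[(200 if n=="side" else 180):(480 if n=="side" else 380),80:420,::-1],None,fx=2,fy=2))
E
python3 plan.py 0.5305,0.4046,0.207,60.3,5
```

```text
now [0.5309 0.4077 0.2399] 60.48 open 0.0084 F [-0.428  -0.3638 -2.3558] t 10.7
[0.0066, -0.0006, 0.0002, np.float64(0.04)]
[0.0066, -0.0006, 0.0002, np.float64(0.04)]
[0.0066, -0.0006, 0.0002, np.float64(0.04)]
[0.0066, -0.0006, 0.0002, np.float64(0.04)]
[0.0066, -0.0006, 0.0002, np.float64(0.04)]
-> [0.5305 0.4046 0.207 ] 60.300000000000026
```

View pics/side3.png

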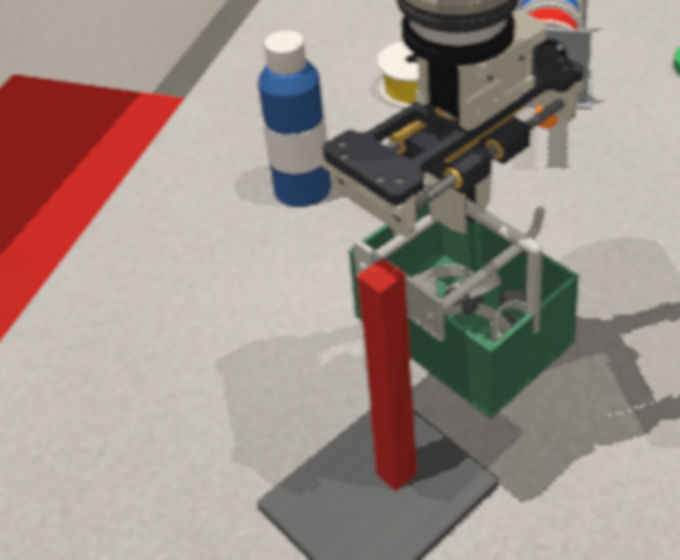

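The bar is above the prongs, with its uprights outside both (side crop, near upright at 535,280 and near prong at 490,270). Lowering.

{"api": "play_rows", "payload": {"moves": [[[0.004, -0.001, 0, 0, -1], [0.004, -0.001, 0, 0, -1], [0.004, -0.001, 0, 0, -1], [0.004, 0, 0, 0, -1], [0.004, 0, 0, 0, -1], [0.004, 0, 0, 0, -1], [0.003, 0, 0, 0, -1], [0.003, 0, 0, 0, -1], [0.002, 0, 0, 0, -1], [0.002, 0, 0, 0, -1]]]}}

```text
time: 11.7
tool_pos: [0.5294, 0.4039, 0.2054]
tool_rot: [-0.007, 1.564, -0.523]
contact_force: [-5.6, -3.3, 14.3]
opening: 0.0085
```

```bash
python3 - <<'E'
from h import *
for n in("side",):
    im=robot.read_camera(n); cv2.imwrite(f"pics/{n}4.png",cv2.resize(im[(200 if n=="side" else 180):(480 if n=="side" else 380),80:420,::-1],None,fx=2,fy=2))
E
python3 plan.py 0.5305,0.4046,0.207,60.3,2
```

```text
now [0.5293 0.4039 0.2055] 60.44 open 0.0086 F [-3.4307 -2.6415  7.2813] t 11.75
[-0.0007, 0.0006, 0.0003, np.float64(0.07)]
[-0.0007, 0.0006, 0.0003, np.float64(0.07)]
-> [0.5305 0.4046 0.207 ] 60.29999999999999
```

View pics/side4.png

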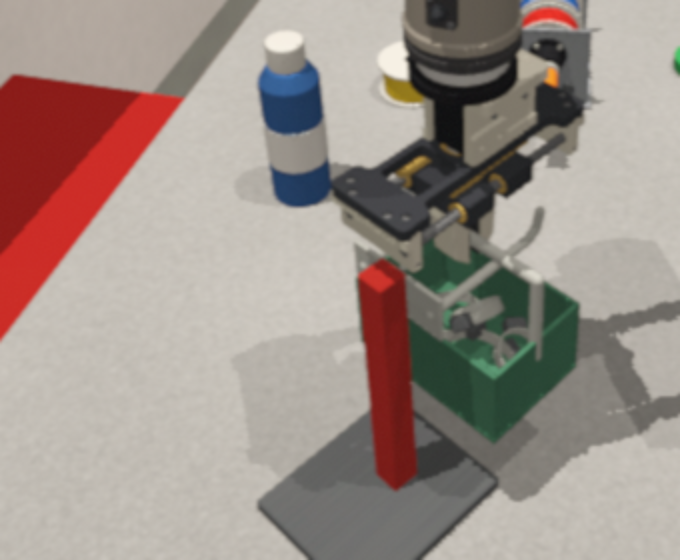

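Contact at the right height (TCP 0.2055, so the bar is at about 0.224). Releasing with a partial opening.

{"api": "play_rows", "payload": {"moves": [[[-0.001, 0, 0, 0, -0.3], [0, 0, 0, 0, -0.2], [0, 0, 0, 0, -0.2], [0, 0, 0, 0, -0.1], [0, 0, 0, 0, -0.1], [0, 0, 0, 0, 0], [-0.004, 0, 0, 0, 0], [-0.008, 0, 0, 0, 0], [-0.012, 0, 0, 0, 0], [-0.015, 0, 0, 0, 0]]]}}

```text
time: 12.75
tool_pos: [0.5291, 0.4041, 0.2475]
tool_rot: [-0.014, 1.564, -0.53]
contact_force: [0.1, -0.1, 0.6]
opening: 0.0457
```

```bash
python3 plan.py 0.5305,0.4046,0.3,60.3,4
```

```text
now [0.5291 0.4041 0.2475] 60.44 open 0.0457 F [ 0.0637 -0.1261  0.6397] t 12.75
[-0.0131, 0.0003, 0.0002, np.float64(0.03)]
[-0.0131, 0.0003, 0.0002, np.float64(0.03)]
[-0.0131, 0.0003, 0.0002, np.float64(0.03)]
[-0.0131, 0.0003, 0.0002, np.float64(0.03)]
-> [0.5305 0.4046 0.3   ] 60.30000000000002
```

{"api": "play_rows", "payload": {"moves": [[[-0.015, 0, 0, 0, 0], [-0.015, 0, 0, 0, 0], [-0.012, 0, 0, 0, 0], [-0.004, 0, 0, 0, 0], [0, -0.01, 0, 0, 0], [0, -0.02, 0.002, 0, 0], [0, -0.025, 0.004, 0, 0], [0, -0.03, 0.012, 3, 0], [0, -0.03, 0.014, 5, 0.2], [0, -0.03, 0.016, 5, 0.4]]]}}

```text
time: 13.75
tool_pos: [0.4918, 0.2548, 0.3033]
tool_rot: [0.965, 1.554, 0.221]
contact_force: [0.2, -0.7, 0.5]
opening: 0.0576
```

```bash
python3 - <<'E'
from h import *
for n in("side","top"):
    im=robot.read_camera(n); cv2.imwrite(f"pics/{n}5.png",cv2.resize(im[(200 if n=="side" else 180):(480 if n=="side" else 380),80:420,::-1],None,fx=2,fy=2)); cv2.imwrite(f"pics/{n}5f.png",im[:,:,::-1])
im=cv2.imread("pics/top5f.png");cv2.imwrite("pics/top5z.png",cv2.resize(im[210:310,310:490],None,fx=4,fy=4,interpolation=cv2.INTER_CUBIC))
im=cv2.imread("pics/side5f.png");cv2.imwrite("pics/side5z.png",cv2.resize(im[160:290,300:420],None,fx=4,fy=4,interpolation=cv2.INTER_CUBIC))
E
python3 plan.py
```

```text
now [0.4918 0.2528 0.304 ] 47.28 open 0.0623 F [-0.4243  1.1535  0.9421] t 13.85
```

View pics/side5.png

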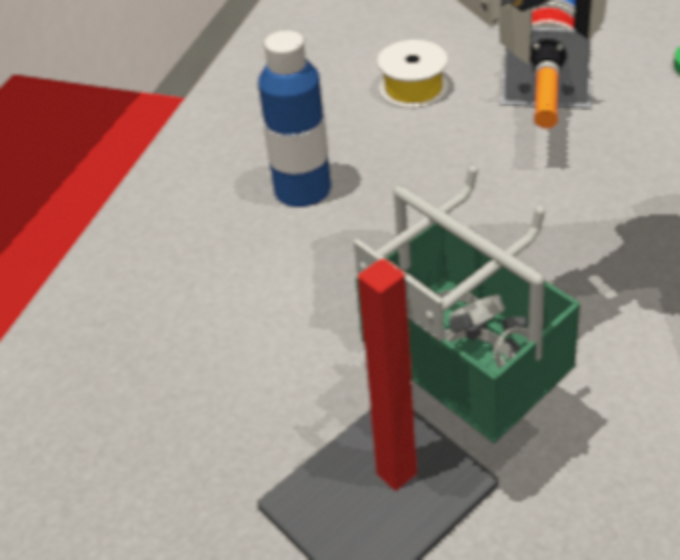

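View pics/top5z.png

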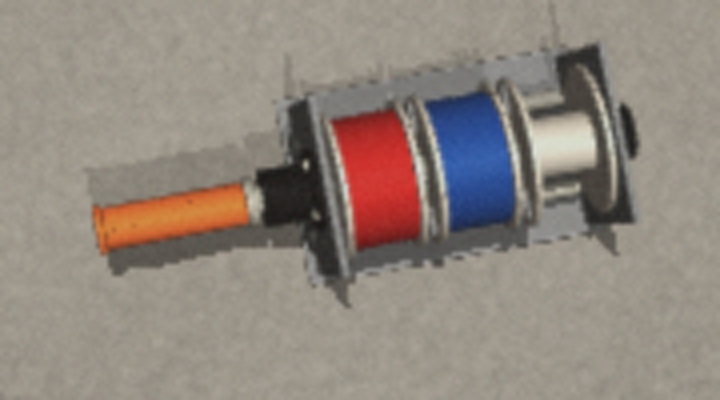

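View pics/side5z.png

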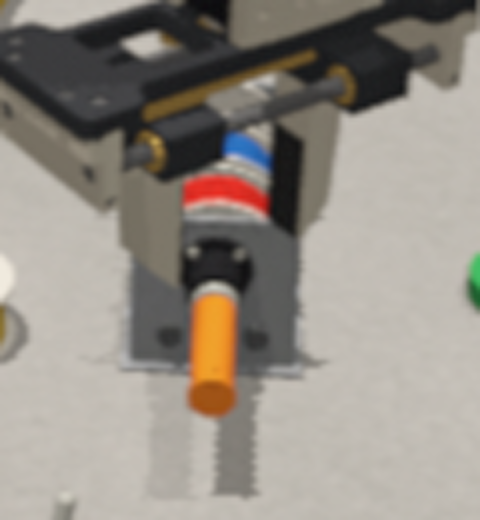

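Basket hangs level across both prongs, released. Next I'll fit the spindle axis from the orange pixels.

Run:
```python
from h import *
for f in("top0","top5f"):
    im=cv2.imread(f"pics/{f}.png").astype(int);b,g,r=im[...,0],im[...,1],im[...,2]
    m=((r>130)&(r-b>80)&(g-b>15)&(g>50)&(r-g>40)).astype(np.uint8);m[:, :320]=0;m[:,400:]=0;m[:240]=0;m[300:]=0
    n,l,st,c=cv2.connectedComponentsWithStats(m);k=1+np.argmax(st[1:,4]);ys,xs=np.where(l==k)
    vx,vy,x0,y0=cv2.fitLine(np.c_[xs,ys].astype(np.float32),cv2.DIST_HUBER,0,.01,.01).ravel()
    t=(xs-x0)*vx+(ys-y0)*vy;w=-(xs-x0)*vy+(ys-y0)*vx
    a,bb=[atz("top",(x0+vx*q,y0+vy*q),.074) for q in(t.min()-.5,t.max()+.5)]
    print(f,st[k],"width px",w.max()-w.min()+1,a,bb,np.linalg.norm(a-bb),np.degrees(np.arctan2(bb[1]-a[1],bb[0]-a[0])))
    print(" mid",atz("top",(x0,y0),.074))
z=lambda u,v:(u/4+310,v/4+210)
# rack top edges (z .108): outer grip-side cheek corners / far cheek ; far bush end
print("farbush",atz("top",z(632,132),.075),"cheek top",atz("top",z(316,97),.108),atz("top",z(345,277),.108),"far cheek",atz("top",z(600,45),.108),atz("top",z(632,221),.108))
print("bush mouth top", atz("top",z(259,198),.075),"emptyreel near/far flange",atz("top",z(533,150),.075),)
```

```text
top0 [333 256  39  17 383] width px 11.373696208000183 [0.5249 0.0596 0.074 ] [ 0.5382 -0.0259  0.074 ] 0.08652061819798366 -81.1661142708631
 mid [0.5315 0.017  0.074 ]
top5f [333 256  39  17 388] width px 11.410301566123962 [0.5248 0.0596 0.074 ] [ 0.5381 -0.0259  0.074 ] 0.08651757636640386 -81.14676931501631
 mid [0.5314 0.0169 0.074 ]
farbush [ 0.5712 -0.2412  0.075 ] cheek top [ 0.5931 -0.0625  0.108 ] [ 0.4955 -0.0751  0.108 ] far cheek [ 0.6175 -0.217   0.108 ] [ 0.5219 -0.2306  0.108 ]
bush mouth top [ 0.5396 -0.0333  0.075 ] emptyreel near/far flange [ 0.5625 -0.186   0.075 ]
```

```bash
python3 plan.py 0.5314,0.0168,0.15,8.8,10
```

```text
now [0.4918 0.2528 0.304 ] 47.28 open 0.0623 F [-0.4243  1.1535  0.9421] t 13.85
[0.0154, -0.0146, 0.0189, np.float64(3.85)]
[0.0154, -0.0133, 0.0199, np.float64(3.85)]
[0.0154, -0.012, 0.0207, np.float64(3.85)]
[0.0154, -0.0106, 0.0215, np.float64(3.85)]
[0.0154, -0.0091, 0.0221, np.float64(3.85)]
[0.0154, -0.0076, 0.0227, np.float64(3.85)]
[0.0154, -0.0061, 0.0231, np.float64(3.85)]
[0.0154, -0.0045, 0.0235, np.float64(3.85)]
[0.0154, -0.0029, 0.0238, np.float64(3.85)]
[0.0154, -0.0013, 0.0239, np.float64(3.85)]
-> [0.5314 0.0168 0.15  ] 8.800000000000013
```

{"api": "play_rows", "payload": {"moves": [[[0.01, -0.015, 0.019, 3.8, 0.5], [0.015, -0.013, 0.02, 3.8, 0.5], [0.015, -0.012, 0.021, 3.8, 0.5], [0.015, -0.011, 0.021, 3.8, 0.5], [0.015, -0.009, 0.022, 3.8, 0.5], [0.015, -0.008, 0.023, 3.8, 0.5], [0.015, -0.006, 0.023, 3.8, 0.5], [0.015, -0.004, 0.024, 3.8, 0.5], [0.013, -0.003, 0.018, 3.5, 0.5], [0.006, -0.001, 0.008, 2, 0.5]]]}}

```text
time: 14.85
tool_pos: [0.5351, 0.0374, 0.1691]
tool_rot: [1.713, 1.543, 0.331]
contact_force: [0.1, -0.9, -1.5]
opening: 0.0686
```

```bash
python3 plan.py 0.5314,0.0168,0.15,8.8,2
```

```text
now [0.5351 0.0374 0.1691] 10.8 open 0.0686 F [ 0.0972 -0.9159 -1.5319] t 14.85
[0.0096, -0.0037, 0.0098, np.float64(1.0)]
[0.0096, -0.0036, 0.0098, np.float64(1.0)]
-> [0.5314 0.0168 0.15  ] 8.800000000000002
```

```bash
sed -i 's/^        Y=.*$/        X,Y,Z=R.T/; s/^        p=p+dp;yaw+=dw/        p=p+dp;yaw+=dw;R=R@Rn.from_rotvec([-dw,0,0]).as_matrix()/' plan.py; python3 plan.py 0.5314,0.0168,0.11,8.8,4; python3 -c "
from h import *
print(tool()[2])"
```

```text
now [0.5351 0.0374 0.1691] 10.8 open 0.0686 F [ 0.0972 -0.9159 -1.5319] t 14.85
[0.0147, -0.0023, 0.0049, np.float64(0.5)]
[0.0147, -0.0022, 0.005, np.float64(0.5)]
[0.0147, -0.0022, 0.005, np.float64(0.5)]
[0.0147, -0.0021, 0.005, np.float64(0.5)]
-> [0.5314 0.0168 0.11  ] 8.800000000000002
[[ 0.0267  0.9819  0.1875]
 [ 0.0092  0.1873 -0.9823]
 [-0.9996  0.028  -0.004 ]]
```

{"api": "play_rows", "payload": {"moves": [[[0.008, -0.002, 0.004, 0.5, 0.5], [0.012, -0.002, 0.005, 0.5, 0.5], [0.014, -0.002, 0.005, 0.5, 0.5], [0.014, -0.002, 0.005, 0.5, 0.5], [0.01, 0, 0, 0, 0.5], [0.005, 0, 0, 0, 0.5], [0, 0, 0, 0, 0.5], [0, 0, 0, 0, 0.5], [0, 0, 0, 0, 0.5], [0, 0, 0, 0, 0.5]]]}}

```text
time: 15.85
tool_pos: [0.5352, 0.0226, 0.1057]
tool_rot: [1.731, 1.536, 0.324]
contact_force: [-0.5, -0.5, 0.5]
opening: 0.069
```

```bash
python3 plan.py 0.5314,0.0168,0.055,8.8,5
```

```text
now [0.5352 0.0226 0.1057] 9.37 open 0.069 F [-0.4956 -0.5119  0.4617] t 15.85
[0.0101, -0.0013, 0.0011, np.float64(0.11)]
[0.0101, -0.0013, 0.0011, np.float64(0.11)]
[0.0101, -0.0013, 0.0011, np.float64(0.11)]
[0.0101, -0.0013, 0.0011, np.float64(0.11)]
[0.0101, -0.0013, 0.0011, np.float64(0.11)]
-> [0.5314 0.0168 0.055 ] 8.799999999999995
```

{"api": "play_rows", "payload": {"moves": [[[0.006, -0.001, 0.001, 0.1, 0.5], [0.009, -0.001, 0.001, 0.1, 0.5], [0.01, -0.001, 0.001, 0.1, 0.5], [0.01, -0.001, 0.001, 0.1, 0.5], [0.009, -0.001, 0.001, 0.1, 0.5], [0.004, 0, 0, 0, 0.5], [0, 0, 0, 0, 0.5], [0, 0, 0, 0, 0.5], [0, 0, 0, 0, 0.5], [0, 0, 0, 0, 0.5]]]}}

```text
time: 16.85
tool_pos: [0.5325, 0.0167, 0.0532]
tool_rot: [1.743, 1.536, 0.326]
contact_force: [-0.3, 0.3, -0.2]
opening: 0.0691
```

```bash
python3 - <<'E'
from h import *
for n in("side","top"):
    im=robot.read_camera(n); x=im[180:320,280:460,::-1];cv2.imwrite(f"pics/{n}6.png",cv2.resize(x,None,fx=4,fy=4))
E
python3 plan.py 0.532,0.0168,0.055,8.8,2
```

```text
now [0.5325 0.0167 0.0532] 8.81 open 0.069 F [ 0.3617  0.3722 -0.0622] t 16.95
[-0.0009, -0.0002, -0.0001, np.float64(0.0)]
[-0.0009, -0.0002, -0.0001, np.float64(0.0)]
-> [0.532  0.0168 0.055 ] 8.8
```

View pics/side6.png

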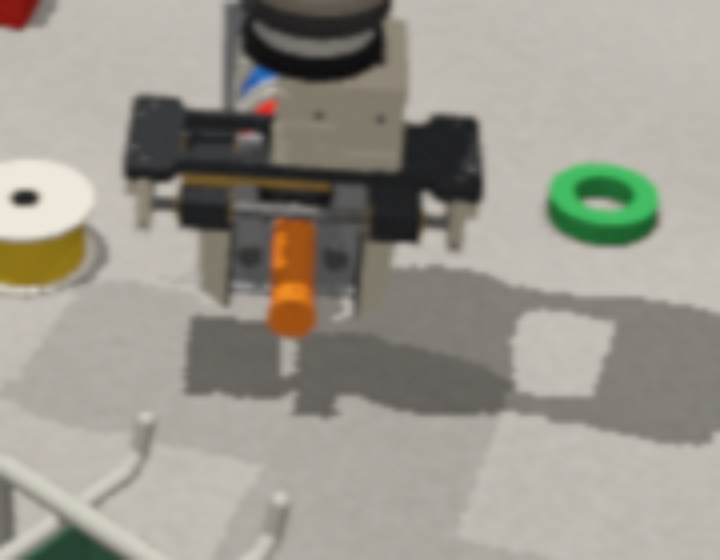

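The fingers straddle the orange grip centrally. Closing.

{"api": "play_rows", "payload": {"moves": [[[0, 0, 0, 0, -1], [0, 0, 0, 0, -1], [0, 0, 0, 0, -1], [0, 0, 0, 0, -1], [0, 0, 0, 0, -1], [0, 0, 0, 0, -1], [0, 0, 0, 0, -1], [0, 0, 0, 0, -1], [0, 0, 0, 0, -1], [0, 0, 0, 0, -1]]], "grip_force": 45}}

```text
time: 17.95
tool_pos: [0.5329, 0.0168, 0.0538]
tool_rot: [1.725, 1.535, 0.309]
contact_force: [-0.1, -0.1, -0.3]
opening: 0.0233
```

```bash
python3 plan.py
```

```text
now [0.5329 0.0168 0.0538] 8.82 open 0.0233 F [-0.0682 -0.1016 -0.3156] t 17.95
```

```bash
python3 plan.py 0.5268,0.0563,0.0538,8.8,10
```

```text
now [0.5329 0.0168 0.0538] 8.82 open 0.0233 F [-0.0682 -0.1016 -0.3156] t 17.95
[0.0, 0.0, -0.004, np.float64(0.0)]
[0.0, 0.0, -0.004, np.float64(0.0)]
[0.0, 0.0, -0.004, np.float64(0.0)]
[0.0, 0.0, -0.004, np.float64(0.0)]
[0.0, 0.0, -0.004, np.float64(0.0)]
[0.0, 0.0, -0.004, np.float64(0.0)]
[0.0, 0.0, -0.004, np.float64(0.0)]
[0.0, 0.0, -0.004, np.float64(0.0)]
[0.0, 0.0, -0.004, np.float64(0.0)]
[0.0, 0.0, -0.004, np.float64(0.0)]
-> [0.5268 0.0563 0.0538] 8.799999999999999
```

{"api": "play_rows", "payload": {"moves": [[[0, 0, -0.003, 0, -1], [0, 0, -0.004, 0, -1], [0, 0, -0.004, 0, -1], [0, 0, -0.004, 0, -1], [0, 0, -0.004, 0, -1], [0, 0, -0.004, 0, -1], [0, 0, -0.004, 0, -1], [0, 0, -0.004, 0, -1], [0, 0, -0.004, 0, -1], [0, 0, -0.004, 0, -1]]]}}

```text
time: 18.95
tool_pos: [0.5305, 0.0412, 0.0547]
tool_rot: [1.168, 1.528, -0.251]
contact_force: [-0.5, -10.7, 0.1]
opening: 0.0231
```

```bash
python3 plan.py 0.5268,0.0563,0.0538,8.8,1
python3 - <<'E'
from h import *
im=robot.read_camera("top"); x=im[180:320,280:480,::-1];cv2.imwrite(f"pics/top7.png",cv2.resize(x,None,fx=4,fy=4))
E
```

```text
now [0.5305 0.0412 0.0547] 8.72 open 0.0231 F [ -0.5048 -10.6624   0.0925] t 18.95
[0.0006, -0.0014, -0.0155, np.float64(-0.08)]
-> [0.5268 0.0563 0.0538] 8.800000000000002
```

View pics/top7.png

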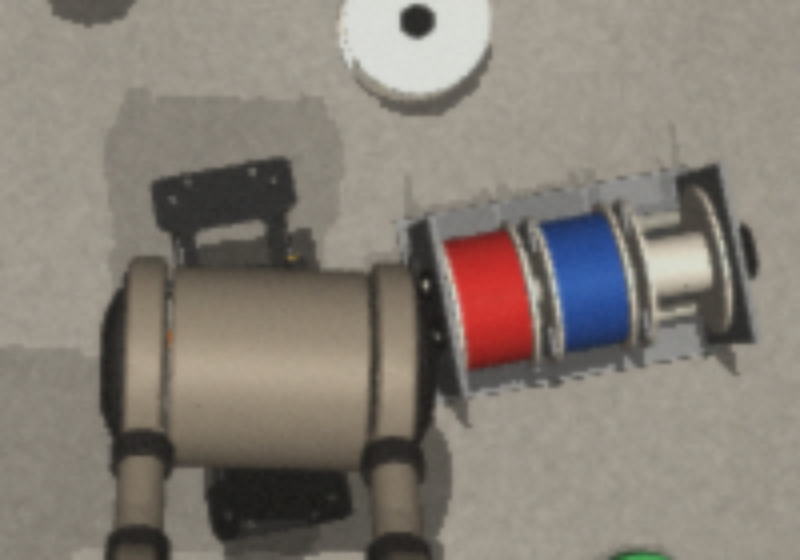

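{"api": "play_rows", "payload": {"moves": [[[0, -0.001, -0.005, 0, -1], [0, 0, -0.005, 0, -1], [0, 0, -0.005, 0, -1], [0, 0, -0.005, 0, -1], [0, 0, -0.005, 0, -1], [0, 0, -0.005, 0, -1], [0, 0, -0.005, 0, -1], [0, 0, -0.005, 0, -1], [0, 0, -0.005, 0, -1], [0, 0, -0.005, 0, -1]]]}}

```text
time: 20.0
tool_pos: [0.5266, 0.0712, 0.0545]
tool_rot: [0.744, 1.509, -0.678]
contact_force: [1.3, -14.7, -0.1]
opening: 0.0228
```

```bash
python3 plan.py 0.5207,0.0959,0.0545,8.8,5
python3 - <<'E'
from h import *
im=robot.read_camera("top"); cv2.imwrite("pics/top8f.png",im[:,:,::-1]);x=im[180:320,280:480,::-1];cv2.imwrite(f"pics/top8.png",cv2.resize(x,None,fx=4,fy=4))
im=robot.read_camera("side"); cv2.imwrite("pics/side8f.png",im[:,:,::-1]);x=im[160:320,270:450,::-1];cv2.imwrite(f"pics/side8.png",cv2.resize(x,None,fx=3.5,fy=3.5))
E
```

```text
now [0.5266 0.0712 0.0545] 8.59 open 0.0228 F [  1.3091 -14.7203  -0.1426] t 20.0
[-0.0002, -0.0004, -0.0051, np.float64(-0.04)]
[-0.0002, -0.0004, -0.0051, np.float64(-0.04)]
[-0.0002, -0.0004, -0.0051, np.float64(-0.04)]
[-0.0002, -0.0004, -0.0051, np.float64(-0.04)]
[-0.0002, -0.0004, -0.0051, np.float64(-0.04)]
-> [0.5207 0.0959 0.0545] 8.8
```

View pics/top8.png

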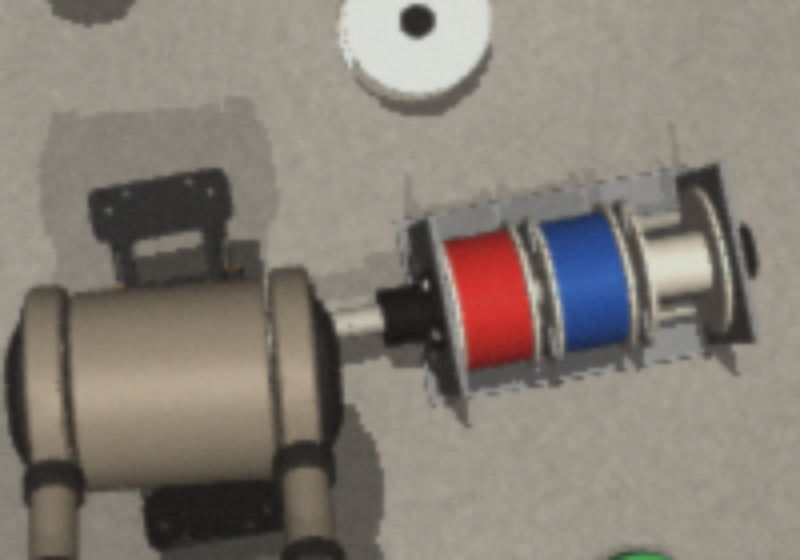

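View pics/side8.png

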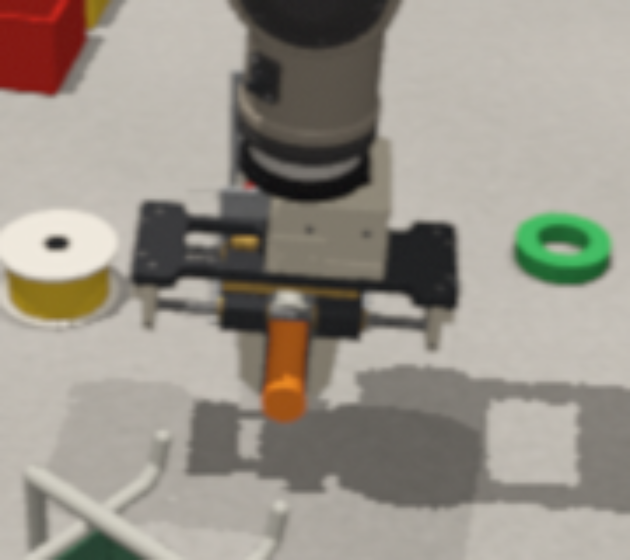

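Run:
```python
from h import *
print(tool()[2])
print(proj("side",np.array([0.5164,.1137,.074])),"t0",proj("side",np.array([.5248,.0596,.074])), "front 5mm less",proj("side",np.array([0.5172,.1087,.074])))
```

```text
[[ 0.0482  0.9879  0.1475]
 [-0.0383  0.1494 -0.988 ]
 [-0.9981  0.042   0.0451]]
[351.6465 275.5314] t0 [352.3337 259.5236] front 5mm less [351.7011 273.9981]
```

{"api": "play_rows", "payload": {"moves": [[[-0.0004, -0.001, -0.008, 0, -1], [-0.0004, -0.0005, -0.008, 0, -1], [-0.0004, 0, -0.008, 0, -1], [-0.0003, 0, -0.006, 0, -1], [0, 0, 0, 0, -1], [0, 0, 0, 0, -1], [0, 0, 0, 0, -1], [0, 0, 0, 0, -1], [0, 0, 0, 0, -1], [0, 0, 0, 0, -1]]]}}

```text
time: 21.1
tool_pos: [0.5226, 0.0931, 0.0543]
tool_rot: [0.646, 1.5, -0.778]
contact_force: [0.1, -1.1, -0.0]
opening: 0.0226
```

```bash
python3 plan.py 0.5207,0.0980,0.0545,8.8,3
python3 - <<'E'
from h import *
print(tool()[2], tool()[0]["torque"])
im=robot.read_camera("top"); cv2.imwrite("pics/top9f.png",im[:,:,::-1]);x=im[180:320,280:480,::-1];cv2.imwrite(f"pics/top9.png",cv2.resize(x,None,fx=4,fy=4))
im=robot.read_camera("side"); cv2.imwrite("pics/side9f.png",im[:,:,::-1]);x=im[220:320,290:410,::-1];cv2.imwrite(f"pics/side9.png",cv2.resize(x,None,fx=5,fy=5,interpolation=cv2.INTER_CUBIC))
E
```

```text
now [0.5226 0.0931 0.0543] 8.51 open 0.0226 F [ 0.0829 -1.1356 -0.0196] t 21.1
[-0.0002, -0.0004, -0.0017, np.float64(-0.1)]
[-0.0002, -0.0004, -0.0017, np.float64(-0.1)]
[-0.0002, -0.0004, -0.0017, np.float64(-0.1)]
-> [0.5207 0.098  0.0545] 8.799999999999994
[[ 0.0504  0.9881  0.1453]
 [-0.0496  0.1478 -0.9878]
 [-0.9975  0.0426  0.0565]] [ 0.185  -0.1409  0.1122]
```

View pics/top9.png

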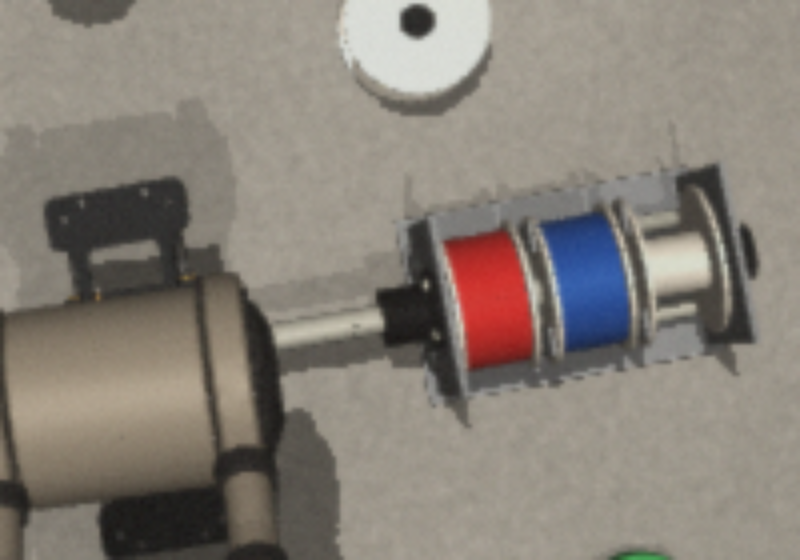

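View pics/side9.png

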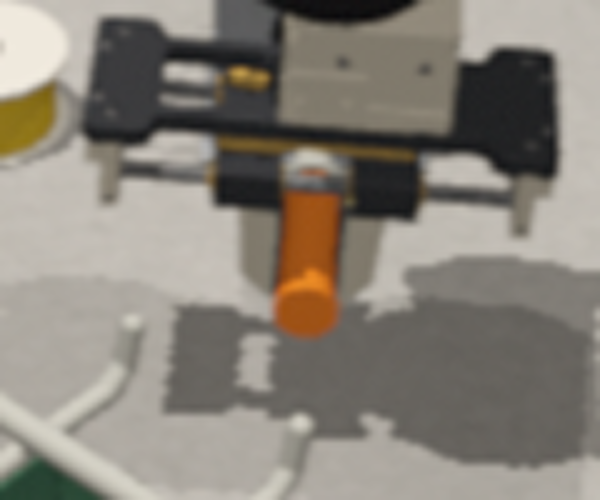

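{"api": "play_rows", "payload": {"moves": [[[-0.0005, -0.001, -0.007, 0, -1], [-0.0003, -0.0005, -0.004, 0, -1], [0, 0, 0, 0, -1], [0, 0, 0, 0, -1], [0, 0, 0, 0, -1], [0, 0, 0, 0, -1], [0, 0, 0, 0, -1], [0, 0, 0, 0, -1], [0, 0, 0, 0, -1], [0, 0, 0, 0, -1]]]}}

```text
time: 22.2
tool_pos: [0.5202, 0.1015, 0.0544]
tool_rot: [0.62, 1.497, -0.803]
contact_force: [0.8, -0.5, -1.7]
opening: 0.0229
```

```bash
python3 plan.py
python3 - <<'E'
from h import *
s,p,R=tool();print(R, s["torque"])
im=robot.read_camera("top"); cv2.imwrite("pics/top10f.png",im[:,:,::-1])
im2=robot.read_camera("side"); cv2.imwrite("pics/side10f.png",im2[:,:,::-1]);x=im2[220:320,290:410,::-1];cv2.imwrite(f"pics/side10.png",cv2.resize(x,None,fx=5,fy=5,interpolation=cv2.INTER_CUBIC))
a=cv2.imread("pics/top0.png")[215:295,370:480];b=im[215:295,370:480,::-1]
c=cv2.imread("pics/top8f.png")[215:295,370:480]
cv2.imwrite("pics/cmp.png",np.hstack([cv2.resize(q[0:80,50:110],None,fx=4.4,fy=4.4,interpolation=cv2.INTER_CUBIC) for q in(a,c,b)]))
for d in (.0772,.082): print(d,proj("side",np.array([.5248,.0596,.074])+d*np.array([-.153,.988,0])))
rim=np.array([.5248,.0596,0]);u=np.array([.153,-.988,0]);
O=rim+u*.090-u*0 # spindle origin
for g in(.002,.004,.008):
    rack=O+u*(.114+g)
    for z in(.073,.067):
        e=rack+u*.052; print(g,z,"far flange top",proj("top",e+u*.022+[0,0,z+.042]),"near flange top",proj("top",e-u*.022+[0,0,z+.042]),"far cheek top outer",proj("top",rack+u*.078+[0,0,.108]))
E
```

```text
now [0.5202 0.1015 0.0544] 8.55 open 0.0229 F [ 0.7662 -0.5275 -1.7134] t 22.2
[[ 0.0514  0.988   0.1458]
 [-0.0532  0.1485 -0.9875]
 [-0.9973  0.043   0.0602]] [ 0.1628 -0.1735  0.0515]
0.0772 [351.3341 282.4573]
0.082 [351.2682 283.9682]
0.002 0.073 far flange top [461.7243 244.1054] near flange top [441.5806 247.7271] far cheek top outer [462.7221 243.9138]
0.002 0.067 far flange top [461.0184 244.2218] near flange top [440.9749 247.8255] far cheek top outer [462.7221 243.9138]
0.004 0.073 far flange top [462.64   243.9407] near flange top [442.4962 247.5624] far cheek top outer [463.6324 243.7502]
0.004 0.067 far flange top [461.9295 244.058 ] near flange top [441.886  247.6617] far cheek top outer [463.6324 243.7502]
0.008 0.073 far flange top [464.4712 243.6115] near flange top [444.3275 247.2332] far cheek top outer [465.453  243.4228]
0.008 0.067 far flange top [463.7516 243.7304] near flange top [443.7082 247.3341] far cheek top outer [465.453  243.4228]
```

View pics/cmp.png

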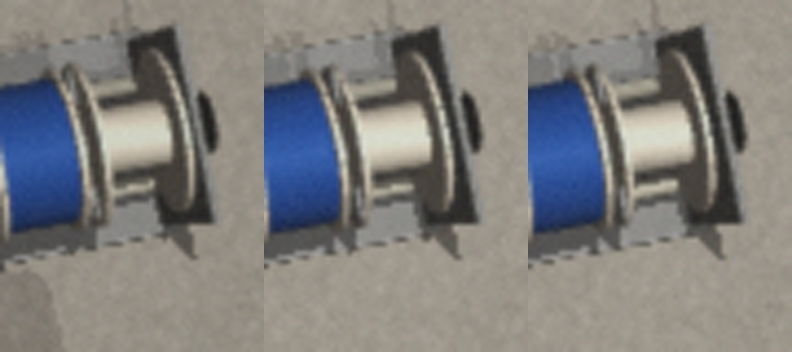

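View pics/side10.png

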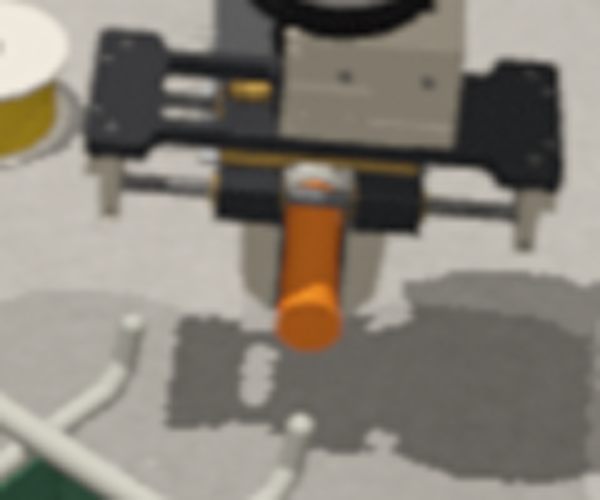

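Run:
```python
from h import *
L={k:cv2.cvtColor(cv2.imread(f"pics/{k}.png"),cv2.COLOR_BGR2GRAY).astype(np.float32) for k in("top5f","top8f","top9f","top10f")}
def ecc(a,b,x0,x1,y0,y1):
    W=np.eye(2,3,dtype=np.float32)
    A=cv2.resize(a[y0:y1,x0:x1],None,fx=4,fy=4,interpolation=cv2.INTER_CUBIC);B=cv2.resize(b[y0:y1,x0:x1],None,fx=4,fy=4,interpolation=cv2.INTER_CUBIC)
    cc,W=cv2.findTransformECC(A,B,W,cv2.MOTION_TRANSLATION,(3,200,1e-6),None,3);return np.round(W[:,2]/4,2),round(cc,3)
for nm,box in dict(hub=(444,456,232,262),farflange=(452,463,228,260),blueface=(412,434,230,262),red=(394,410,236,272),cheek=(463,472,222,265)).items():
    for k in("top8f","top9f","top10f"):
        try: print(nm,k,*ecc(L["top5f"],L[k],*box))
        except Exception as e: print(nm,k,"fail")
```

```text
hub top8f [-0.83  0.18] 0.98
hub top9f [-1.02 -0.05] 0.981
hub top10f [-1.01 -0.05] 0.982
farflange top8f [-1.19  0.4 ] 0.966
farflange top9f [-1.64  0.11] 0.946
farflange top10f [-1.64  0.09] 0.946
blueface top8f [-1.32  0.35] 0.919
blueface top9f [-1.29  0.33] 0.93
blueface top10f [-1.3   0.34] 0.925
red top8f [-2.04  0.27] 0.96
red top9f [-2.02  0.25] 0.96
red top10f [-2.03  0.28] 0.961
cheek top8f [-0.11 -0.01] 0.915
cheek top9f [-0.11  0.02] 0.838
cheek top10f [-0.13 -0.04] 0.848
```

View pics/side10f.png

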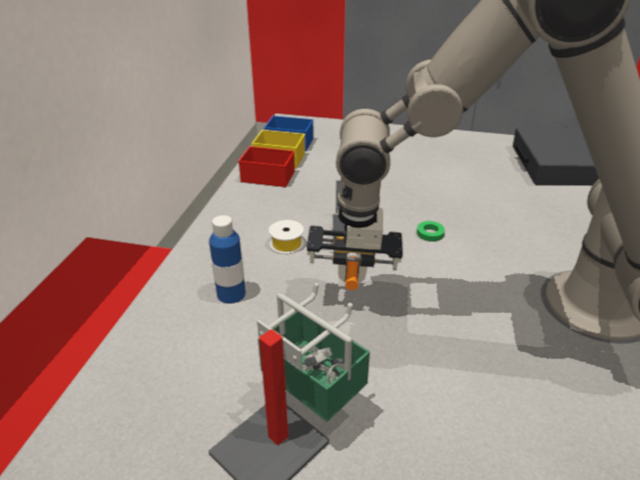

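```bash
python3 - <<'E'
import cv2
a=cv2.imread("pics/top10f.png")
cv2.imwrite("pics/top10z.png",cv2.resize(a[190:310,290:490],None,fx=4,fy=4,interpolation=cv2.INTER_CUBIC))
E
python3 plan.py
```

```text
now [0.5201 0.1015 0.0544] 8.55 open 0.0228 F [ 1.3584 -1.2919 -1.9347] t 22.3
```

View pics/top10z.png

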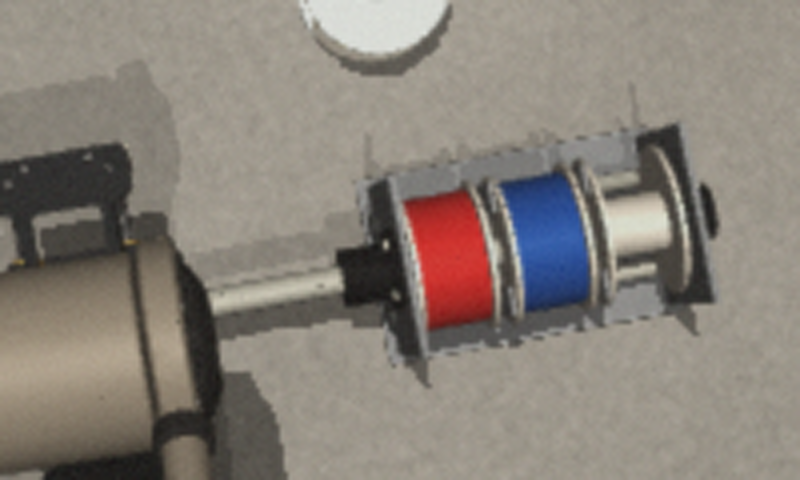

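Run:
```python
from h import *
u=np.array([.153,-.988,0])
rim=atz("side",(351.8,283.8),.074);rim0=atz("side",(353,259.5),.074)
m=atz("top",(338/4+290,275/4+190),.08)
print(rim,rim0,"mouth",m,"draw",(rim0-rim)@u)
print("tip in rack y:", .114-((rim+u*.304)-m)@u)
bl=[atz("top",(x/4+290,y/4+190),.1) for x,y in((500,245),(590,235))]
fl=atz("top",(606/4+290,228/4+190),.108); print("empty near flange rack y",.114-(fl-m)@u)
for b in bl: print("blue wire edge y",.114-(b-m)@u)
```

```text
[0.5113 0.1399 0.074 ] [0.5234 0.0592 0.074 ] mouth [ 0.5412 -0.0323  0.08  ] draw 0.08153977462667204
tip in rack y: -0.015188340632770206
empty near flange rack y -0.03024686502573988
blue wire edge y 0.02636095693996718
blue wire edge y -0.02274766014892869
```

The tip is at about rack y = -15 mm, with the empty reel's near face at about -30 and blue's middle near 0. That leaves margin on both sides, and the basket is still hanging level. I'm handing in.

```bash
python3 -c "
from h import *
print(robot.hand_in()); s=robot.observe(); print(s['time'],s['tool_pos'],s['opening'])"
```

```text
the job is handed in; nothing more can be done
None
the job is handed in; nothing more can be done
```

I hung the basket across both prongs and let go of it. I then drew the spindle out about 82 mm and handed in at about 22 s, still holding the orange grip with 45 N set. No verdict was reported.

**Basket:** the last side picture shows it hanging level on both prongs. The new reel, spray can and tape roll look to be where they were.

**Spindle:** the camera puts the tip at about y = -15 mm in the rack frame. The empty reel's near face is at about -30 mm (camera error is a few mm) and blue's middle is near 0, so the tip should be clear of the empty reel and still inside blue. Red and blue look to be still on it. The arm was reading 1 to 2 N on each axis at the end.

**Checks that disagreed or fell short:**
- **Draw length:** the hand moved 85.6 mm but the camera shows 82 mm, so either the grip slipped up to 4 mm or it is camera error.
- **Tool tilt:** the tool leaned about 4° while pulling. The grip stayed at the same height, so the spindle itself should be close to in line, but I did not measure its angle.
- **Empty reel's drop:** I could not see the 6 mm drop directly. I infer it from the tip position and a small shift in the top picture, which did not match the expected shift exactly.

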